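# Shut the board test jig and lock it with its pin

## Robot

A 6-joint arm with a two-finger parallel gripper is mounted at the origin on the work surface. World frame = base frame: x ahead of the robot, y to its left, z up, the work surface at z = 0. Lengths are in m, angles in rad, forces in N, time in s.
With the tool pointing down it reaches from about 0.375 to 0.975 m from the base axis. Payload 3.8 kg.
Tool frame: the origin (TCP) lies on the centre line of the jaws, within the pads' length; the fingertips stand 22 mm ahead of it and the grasp point (between the pads) lies 3 mm ahead of it; z points along the fingers, y is the line along which they close (so a half turn about z gives the same grasp; the last joint's range is limited). The gripper opens to 88 mm and grips with 3 to 60 N. Pads are 18 mm wide; open, the fingers measure 123 mm over their backs; the gripper's body (75 mm by 187 mm) begins 45 mm behind the grasp point.
Start: joints at [1.235, 0.264, 1.604, -0, 1.274, -0.037], TCP at [0.199, 0.645, 0.261] pointing down, gripper open.
Joint ranges: [-2.63, 2.63], [-0.94, 2.18], [0.31, 2.57], [-1.31, 4.45], [0, 2.66], [-2.55, 2.55]. Speed limits (rad/s): [2.57, 2.57, 3.14, 3.14, 3.14, 3.14].

## Interface

Orientations are given as a unit quaternion [w, x, y, z].
In Python, from workcell import arm, snapshot, calibration gives the robot as it stands. The module is installed in compiled form; this text tells all that it offers.
- The arm moves only by the tool drive_tool, never from a script. Its argument "moves" is one flat list of numbers, 7 for each row, row after row: the shift along the tool's x, y, z normalised to -1 to 1, where 1 is 0.2 m, then the turn, a rotation vector about the tool's x, y, z normalised to -1 to 1, where 1 is 60 degrees, then the finger opening in mm, from 0 to 88.1. In form: [dx, dy, dz, wx, wy, wz, claw, dx, dy, dz, wx, wy, wz, claw, ...]. A call has 1 to 12 rows; each row is the pose to reach, as a shift and turn from the pose commanded when the call began, along the tool's axes at that moment; what a row does not reach only later rows make up. A row lasts 1/12 s, in which the tool goes at most 41.7 mm and 7.16 degrees, less where a joint would pass 70% of its speed; a pose out of reach is approached as far as the arm can. A call with a number of a shift or a turn outside -1 to 1 is refused whole. A call with a gripper value outside its range is refused whole. The fingers move at their own pace and stop on an object; the grip force is fixed at half the most. Time passes only in rows, so rows that repeat a pose let the fingers close. It gives the time, the measured TCP pose, the force, the opening and the grip force at its end, in the units of the state.
- arm.observe(): the state, without advancing time (a new reading comes with each control period).
- snapshot(name): name is "side" or "top" or "wrist"; returns the picture (420x560x3 uint8, blue, green, red); there is no depth.
- calibration(name): a dict with "vfov" (degrees; the focal length in pixels is half the picture's height over the tangent of half this angle, whatever the lens; pixels are square), "cx", "cy" (the principal point, pixels), "R" (3x3) and "t" (3): a world point X has camera coordinates R X + t. Camera axes: x right, y down, z forward; pixel columns grow to the right and rows downward; lengths in m; the calibration is good to about 2 mm. A picture is of the moment at which its call begins: read the wrist's pose just before it. calibration takes no time and is no camera call; for the wrist camera it gives the pose at the moment of the call.
- arm.sign_off(): hands the job in; it is judged then, once.
The state is a dict: "time_s": time; "joint_positions": joint angles; "joint_vel": joint speeds; "joint_torque": joint torques, N m; "tcp_pos": TCP position; "orientation": TCP orientation; "force": force on the tool from outside, world axes, zero at the start; "torque": the same for the moment, N m; "finger_gap": finger opening in m; "finger_force": force on a finger pad.
Only numpy, scipy, OpenCV 4.12 (cv2) and the standard library are available. Lean on these libraries where they do the work, as an engineer would, in place of code of your own. Each camera call takes 0.05 s, during which the arm holds its last target. There are 200 camera calls.

## Task

Swing the open lid of the board test jig down, then take the locking pin from its parking block and push it down through the hole in the lid and into the hole in the jig's base. The sprung contacts hold the lid slightly up, so press down on it with the pin's collar until the lid is fully shut, and finish like that: still gripping the pin by its handle and pressing the lid shut with it, and with nothing else touching the jig. Leave the brass weight and the screwdriver where they are.

Things in the scene. Friction and masses are not known exactly. Their poses are not given: they have to be found in the camera images.
- jig: Clamshell test jig, fixed to the bench: base 170 (its x) x 140 (its y) x 40 mm high (black, with an aluminium bar along its -y side) with a green circuit board in its bed. Origin at the centre of its underside, z up. An aluminium lid is hinged along the base's +y upper edge; the pin hole is near the -y edge, in the middle of the jig's x.
- hinge_mid (a point): Middle of the lid's hinge axis, fixed on the jig at (0, 70, 46) mm from the jig's origin. The hinge axis runs along the jig's x.
- lid_edge (a point): Middle of the lid's free edge (half-way through its thickness), 135 mm from the hinge axis; moves with the lid. The lid is a plain flat plate 170 mm along the hinge, 135 mm from hinge to free edge, 12 mm thick with the hinge axis in its mid-plane; when shut it lies level, its top face 52 mm above the bench.
- lid (a joint): Angle of the lid in rad: 0 fully shut (level), growing as it opens; 1.57 upright, above that leaning away over the +y side, stop at 1.9. Its stiff, damped hinge keeps it where it is when steep; below about 1 rad it sinks slowly by itself. Two brass sprung contacts stop it at about 0.035 to 0.06 when nothing presses on it; pressing it fully shut takes about 6 to 9 N down at the hole.
- jig_hole (a point): Centre of the mouth of the hole in the jig's base, 40 mm above the bench, at (0, -47.5) mm in the jig's x, y. The vertical hole is 15 mm across and goes right through the base to the bench. The lid has a 15 mm through hole 117.5 mm from the hinge axis, right above it when the lid is down.
- block: Grey parking block, 75 x 75 x 60 mm high, fixed to the bench, with a 15 mm vertical through hole at its centre; origin at the centre of its underside.
- pin_grip (a point): Centre of the locking pin's handle, half-way up it, on the pin's axis. The pin stands upright (z up) in the block, its collar resting on the block's top. From the top: round black handle 20 mm diameter x 40 mm; steel collar 32 mm diameter x 5 mm; steel shank 12 mm diameter x 40 mm with a tapered end. This point is 20 mm above the collar's top face, 25 mm above its underside and 65 mm above the end of the shank. Mass about 0.1 kg.
- pin_tip (a point): Centre of the lower end face of the pin's shank, on the pin's axis, z along the pin towards the handle.
- weight_mid (a point): Brass calibration weight with a knob, 38 mm diameter, 68 mm high, standing on the bench; point half-way up. Leave alone.
- driver: Screwdriver with black handle lying on the bench beyond the work. Leave alone.
There are look-alikes about, which are no part of the job. What is shaped like the part that bears pin_grip but purple is not meant.

How it is judged:
By the outcome, as a careful person would: the job done as asked, in the order asked, and still so for the second after the job is handed in, while the arm keeps its last pose, push and grip.
It also fails if it takes over 51 s, if anything falls off the work surface, if the arm or the gripper's body presses on something with over 40 N, if the wrist force passes 120 N, or if a joint passes its speed limit or range.

## Working session

There is one attempt and no reset: what is moved stays moved. The work goes in short steps, Python scripts to look and compute and a tool call to move; the robot and the scene stay as the last step left them, time stands still between calls to the robot, and variables do not carry over. Pictures are saved under pics/ and viewed, at most 10 in all, crops included, and the job is handed in when it is done.

Besides the shell and the picture viewer there is one more tool, called after "Emit:" by a JSON object that holds its "op" and its "data", one argument or row to a line. drive_tool: Moves the arm, as the interface text tells. Its arguments: {"type":"object","properties":{"moves":{"type":"array"}},"required":["moves"]}

```bash
mkdir -p pics; python3 - <<'E'
from workcell import arm, snapshot, calibration
import cv2,numpy as np
for n in("side","top"):
    cv2.imwrite(f"pics/{n}0.png",snapshot(n)); c=calibration(n); print(n,c)
s=arm.observe();print(s["time_s"],s["tcp_pos"],s["orientation"],s["force"])
E
```

```text
side {'vfov': 53.319153844782015, 'cx': 276.2076710577176, 'cy': 211.3224945399062, 'R': array([[-0.95453244, -0.29806545,  0.0049817 ],
       [-0.19537081,  0.61286374, -0.76565546],
       [ 0.22516233, -0.73181625, -0.64323161]]), 't': array([0.56596906, 0.2052033 , 0.78321466])}
top {'vfov': 55.58436729627616, 'cx': 280.4534899428782, 'cy': 210.8146213610224, 'R': array([[ 0.01627891, -0.99922308,  0.03589205],
       [-0.98549743, -0.02209866, -0.16824524],
       [ 0.16890769, -0.03263267, -0.98509152]]), 't': array([-0.07682314,  0.61675821,  0.68023359])}
0.1 [0.19851034 0.6445015  0.25949269] [-1.79776944e-04  1.48834736e-01  9.88861541e-01 -1.02111572e-03] [ 0.16492853  0.29888399 -0.01831545]
```

View pics/top0.png

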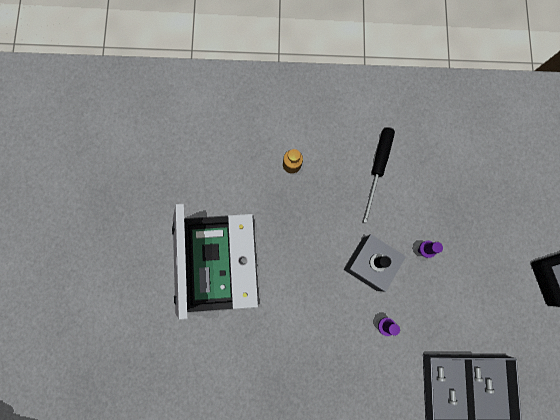

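View pics/side0.png

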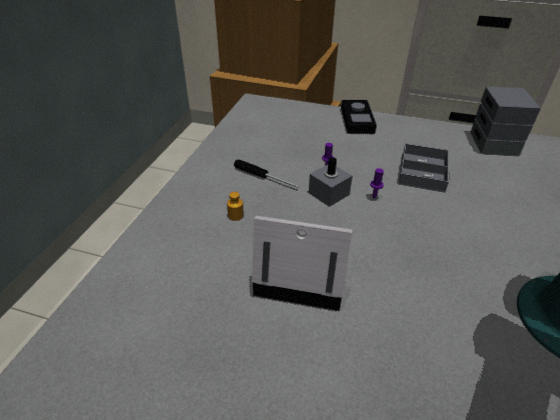

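The top view shows the jig with its hole near (243,261) and the lid open and upright at column 180. The brass weight is at (293,160) and the screwdriver at (380,175). There are three pin candidates: a black handle in the grey block at (380,262), and purple ones at (430,248) and (389,327). The black one in the block fits the description. I'll enlarge it to confirm.

```bash
cat > h.py <<'E'
import numpy as np,cv2
from workcell import arm,snapshot,calibration
from scipy.spatial.transform import Rotation as Ro
def ray(c,u,v,z):
    f=210/np.tan(np.radians(c["vfov"]/2)); R=np.array(c["R"]);t=np.array(c["t"])
    d=R.T@np.array([(u-c["cx"])/f,(v-c["cy"])/f,1]); o=-R.T@t
    return o+d*(z-o[2])/d[2]
def proj(c,X):
    f=210/np.tan(np.radians(c["vfov"]/2)); p=np.array(c["R"])@X+np.array(c["t"])
    return p[:2]/p[2]*f+[c["cx"],c["cy"]]
def tri(obs):
    A=[];b=[]
    for c,u,v in obs:
        f=210/np.tan(np.radians(c["vfov"]/2)); R=np.array(c["R"]);t=np.array(c["t"])
        for r,(k,w) in enumerate(((c["cx"],u),(c["cy"],v))):
            a=(w-k)/f; A.append(R[r]-a*R[2]); b.append(a*t[2]-t[r])
    return np.linalg.lstsq(np.array(A),np.array(b),rcond=None)[0]
def tcp():
    s=arm.observe(); q=s["orientation"]; return s,np.array(s["tcp_pos"]),Ro.from_quat([q[1],q[2],q[3],q[0]])
def go(X,rz=None):
    """world TCP target -> normalised tool shift"""
    s,p,R=tcp(); return np.round(R.inv().apply(np.array(X)-p)/0.2,3)
E
python3 - <<'E'
from h import *
im=cv2.imread("pics/top0.png")
cv2.imwrite("pics/crop.png",cv2.resize(im[195:345,165:415],None,fx=3.2,fy=3.2,interpolation=cv2.INTER_CUBIC))
c=calibration("top");s=calibration("side")
print("hole",ray(c,243,261,.04),"pin top",ray(c,384,262,.105),"side",ray(s,332,161,.105))
for u,v in((252,215),(258,306)):print(ray(c,u,v,.04))
print("weight",ray(c,293,160,.06))
for u,v in ((180,206),(182,317)):print("lid",ray(c,u,v,.18))
print("lid edge",tri([(c,181,261),(s,302,224)]), ray(s,256,220,.18),ray(s,350,226,.18))
E
```

```text
hole [0.52571929 0.00175328 0.04      ] pin top [ 0.52550302 -0.23968793  0.105     ] side [ 0.52590151 -0.23324789  0.105     ]
[ 0.61134521 -0.01227812  0.04      ]
[ 0.44580718 -0.0277435   0.04      ]
weight [ 0.71388468 -0.08656073  0.06      ]
lid [0.60043557 0.09109932 0.18      ]
lid [0.43802202 0.07874802 0.18      ]
lid edge [0.51921454 0.0859615  0.17546205] [0.59773443 0.10514081 0.18      ] [0.43962903 0.07109867 0.18      ]
```

View pics/crop.png

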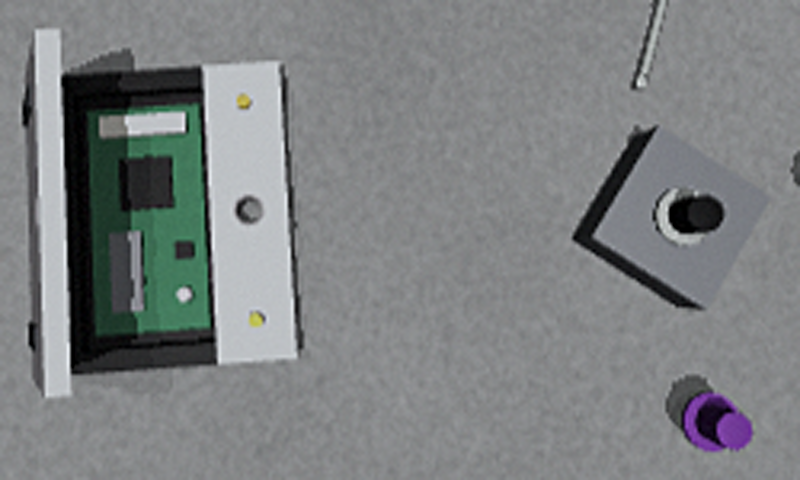

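The crop confirms it: the black-handled pin, with its collar, stands in the block (handle top about (385,262), collar about (378,262)), and the purple ones are decoys. The lid leans at about 1.32 rad. The jig hole is at about (0.526, 0.002), the yaw is about 5.3°, and the hinge is at about (0.515, 0.119). I'll go behind the lid with the fingers closed.

Emit:
{"op": "drive_tool", "data": {
  "moves": [-0.75, -0.607, 0.137, 0, 0, 0, 0, -0.75, -0.607, 0.137, 0, 0, 0, 0, -0.75, -0.607, 0.137, 0, 0, 0, 0, -0.75, -0.607, 0.137, 0, 0, 0, 0, -0.75, -0.607, 0.137, 0, 0, 0, 0]
}}

```text
time_s: 0.52
tcp_pos: [0.3072, 0.4816, 0.2319]
orientation: [-0.0, 0.149, 0.989, -0.001]
force: [-0.0, -0.3, -0.4]
finger_gap: 0.0567
finger_force: 0.0
```

Emit:
{"op": "drive_tool", "data": {
  "moves": [-0.75, -0.607, 0.137, 0, 0, 0, 0, -0.75, -0.607, 0.137, 0, 0, 0, 0, -0.75, -0.607, 0.137, 0, 0, 0, 0, -0.75, -0.607, 0.137, 0, 0, 0, 0, -0.75, -0.607, 0.137, 0, 0, 0, 0]
}}

```text
time_s: 0.93
tcp_pos: [0.4147, 0.3216, 0.2049]
orientation: [-0.0, 0.149, 0.989, -0.001]
force: [-1.6, 0.9, -0.1]
finger_gap: 0.0239
finger_force: 0.0
```

Emit:
{"op": "drive_tool", "data": {
  "moves": [-0.75, -0.607, 0.137, 0, 0, 0, 0, -0.75, -0.607, 0.137, 0, 0, 0, 0, -0.75, -0.607, 0.137, 0, 0, 0, 0, -0.75, -0.607, 0.137, 0, 0, 0, 0, -0.75, -0.607, 0.137, 0, 0, 0, 0, -0.75, -0.607, 0.137, 0, 0, 0, 0]
}}

```text
time_s: 1.43
tcp_pos: [0.5233, 0.1602, 0.1772]
orientation: [-0.0, 0.151, 0.989, -0.001]
force: [0.1, 0.6, -0.5]
finger_gap: 0.0004
finger_force: 0.0
```

```bash
python3 - <<'E'
from h import *
s,p,R=tcp();print(p,s["time_s"],R.as_matrix().round(3).tolist(),s["force"],s["joint_positions"])
e=np.array([.0924,.9957])
for th in (1.2,1.05,.9,.75,.6,.45,.3,.2,.12):
    a=-.11*np.cos(th)+.006*np.sin(th)+.0194; z=.046+.11*np.sin(th)+.006*np.cos(th)+.022
    xy=np.array([.515,.119])+a*np.array([-.0924,.9957]); print(th,go([xy[0],xy[1],z]))
E
```

```text
[0.52327357 0.16018742 0.17722679] 1.4333 [[-0.954, 0.299, -0.001], [0.299, 0.954, -0.002], [0.0, -0.002, -1.0]] [ 0.1017246   0.61488008 -0.48708538] [ 0.25267132  0.09255036  1.96505211 -0.00217672  1.08519932 -1.01377674]
1.2 [-0.051 -0.277  0.023]
1.05 [-0.08  -0.348  0.055]
0.9 [-0.107 -0.413  0.098]
0.75 [-0.132 -0.471  0.15 ]
0.6 [-0.153 -0.522  0.212]
0.45 [-0.171 -0.564  0.281]
0.3 [-0.184 -0.595  0.356]
0.2 [-0.19  -0.61   0.409]
0.12 [-0.194 -0.619  0.452]
```

Emit:
{"op": "drive_tool", "data": {
  "moves": [-0.03, -0.15, 0.0, 0, 0, 0, 0, -0.05, -0.24, 0.01, 0, 0, 0, 0, -0.05, -0.277, 0.023, 0, 0, 0, 0, -0.065, -0.312, 0.04, 0, 0, 0, 0, -0.08, -0.348, 0.055, 0, 0, 0, 0, -0.094, -0.38, 0.076, 0, 0, 0, 0, -0.107, -0.413, 0.098, 0, 0, 0, 0, -0.12, -0.442, 0.124, 0, 0, 0, 0, -0.132, -0.471, 0.15, 0, 0, 0, 0]
}}

```text
time_s: 2.18
tcp_pos: [0.5193, 0.0665, 0.1479]
orientation: [0.0, 0.149, 0.989, 0.0]
force: [0.7, 0.3, 0.6]
finger_gap: 0.0003
finger_force: 0.4
```

```bash
python3 - <<'E'
from h import *
s,p,R=tcp();print(p,s["force"])
cv2.imwrite("pics/side1.png",snapshot("side"))
E
```

```text
[0.51927658 0.06650948 0.14790943] [0.66754287 0.27068134 0.58893852]
```

View pics/side1.png

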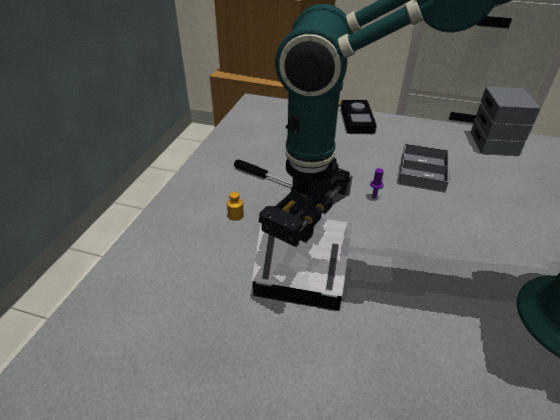

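The lid is tipping down under the fingers, which are at about (300,230). I'll continue the arc.

Emit:
{"op": "drive_tool", "data": {
  "moves": [-0.01, -0.025, 0.03, 0, 0, 0, 0, -0.021, -0.051, 0.062, 0, 0, 0, 0, -0.03, -0.072, 0.096, 0, 0, 0, 0, -0.039, -0.093, 0.131, 0, 0, 0, 0, -0.045, -0.109, 0.168, 0, 0, 0, 0, -0.052, -0.124, 0.206, 0, 0, 0, 0, -0.055, -0.132, 0.232, 0, 0, 0, 0, -0.058, -0.139, 0.259, 0, 0, 0, 0, -0.06, -0.145, 0.282, 0, 0, 0, 0]
}}

```text
time_s: 2.98
tcp_pos: [0.5217, 0.0354, 0.0912]
orientation: [-0.0, 0.149, 0.989, -0.0]
force: [-0.5, -1.1, -0.7]
finger_gap: 0.0004
finger_force: 0.0
```

```bash
python3 - <<'E'
from h import *
s,p,R=tcp();print(p,s["force"],go([.5255,-.237,.20]))
E
```

```text
[0.52170014 0.03538802 0.09124755] [-0.49726858 -1.06018731 -0.71750635] [-0.419 -1.296 -0.544]
```

Emit:
{"op": "drive_tool", "data": {
  "moves": [-0.03, -0.1, -0.2, 0, 0, 0, 0, -0.1, -0.3, -0.4, 0, 0, 0, 0, -0.21, -0.65, -0.6, 0, 0, 0, 50, -0.21, -0.65, -0.6, 0, 0, 0, 50, -0.21, -0.65, -0.6, 0, 0, 0, 50, -0.21, -0.65, -0.6, 0, 0, 0, 50]
}}

```text
time_s: 3.48
tcp_pos: [0.5261, -0.1046, 0.2158]
orientation: [0.004, 0.15, 0.989, -0.001]
force: [0.5, 0.2, 0.4]
finger_gap: 0.0248
finger_force: 0.0
```

Emit:
{"op": "drive_tool", "data": {
  "moves": [-0.21, -0.65, 0, 0, 0, 0, 50, -0.21, -0.65, 0, 0, 0, 0, 50, -0.21, -0.65, 0, 0, 0, 0, 50, -0.21, -0.65, 0, 0, 0, 0, 50, -0.21, -0.65, 0, 0, 0, 0, 50, -0.21, -0.65, 0, 0, 0, 0, 50]
}}

```text
time_s: 3.98
tcp_pos: [0.5253, -0.2368, 0.2108]
orientation: [-0.001, 0.149, 0.989, 0.001]
force: [-0.2, -0.2, -0.1]
finger_gap: 0.0501
finger_force: 0.0
```

```bash
python3 - <<'E'
from h import *
s,p,R=tcp();c=calibration("wrist");print(p,s["time_s"],c)
w=snapshot("wrist");cv2.imwrite("pics/w1.png",w)
t=snapshot("top");cv2.imwrite("pics/top1.png",t)
cv2.imwrite("pics/both.png",np.vstack([cv2.resize(w,(600,450))[:450],cv2.resize(t[195:345,120:420],(600,300))])[:600+150][:750] if 0 else np.hstack([cv2.resize(w,(480,360)),cv2.resize(t[200:320,165:265],(300,360),interpolation=cv2.INTER_CUBIC)]))
E
```

```text
[ 0.52527869 -0.23676163  0.21082957] 3.9833 {'vfov': 60.73273386985128, 'cx': 280.1999312666609, 'cy': 208.66231233481707, 'R': array([[ 0.29551678,  0.95533656,  0.0013747 ],
       [ 0.92233913, -0.28568393,  0.26014461],
       [ 0.24891839, -0.07560916, -0.96556869]]), 't': array([ 0.07050385, -0.57480871,  0.19232683])}
```

View pics/both.png

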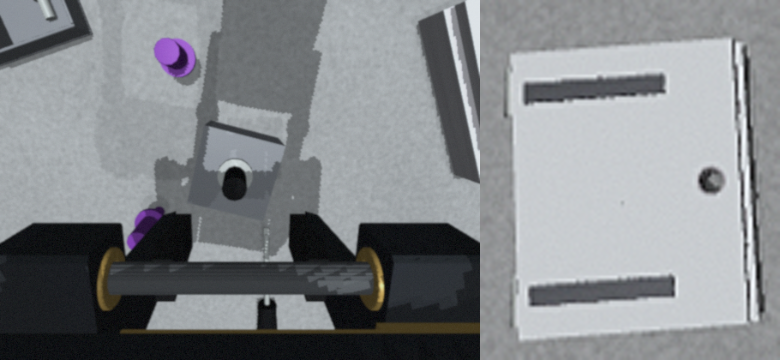

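The lid is down (right half, lid hole at crop (711,180)). The black pin is at wrist (234,188), and there is a purple one near (145,228). I'll work out the positions.

```bash
python3 - <<'E'
from h import *
c=calibration("wrist");w=cv2.imread("pics/w1.png").max(2)
roi=w[180:250,245:305]; n,l,st,ce=cv2.connectedComponentsWithStats((roi<35).astype(np.uint8))
for i in range(1,n):
    if st[i][4]>100: print(st[i]+[245,180,0,0,0],ce[i]+[245,180])
print("top of pin",ray(c,273.5,219.5,.105))
print("collar rim?",[ray(c,u,v,.065) for u,v in((254,200),(294,200))])
print("purple",ray(c,145*7/6,230*7/6,.08),ray(c,145*7/6,230*7/6,.0))
t=calibration("top"); print("hole",ray(t,242,260,.055))
for X in (.5255,-.237,.105),(.53,-.237,.105),(.5255,-.232,.105),(.5255,-.237,.065):print(X,proj(c,np.array(X)))
E
```

```text
[259 195  28  38 810] [273.19382716 214.38024691]
top of pin [ 0.52698808 -0.24061906  0.105     ]
collar rim? [array([ 0.51880333, -0.25464012,  0.065     ]), array([ 0.52792108, -0.22494355,  0.065     ])]
purple [ 0.54803961 -0.33209998  0.08      ] [ 0.57512343 -0.36842426  0.        ]
hole [0.52682614 0.00273041 0.055     ]
(0.5255, -0.237, 0.105) [277.99618748 215.94741633]
(0.53, -0.237, 0.105) [279.96756533 222.08525289]
(0.5255, -0.232, 0.105) [285.14076363 213.84004431]
(0.5255, -0.237, 0.065) [278.24744649 201.52998477]
```

Emit:
{"op": "drive_tool", "data": {
  "moves": [-0.014, -0.015, 0.2, 0, 0, 0, 50, -0.014, -0.015, 0.35, 0, 0, 0, 50, -0.014, -0.015, 0.48, 0, 0, 0, 50, -0.014, -0.015, 0.56, 0, 0, 0, 50, -0.014, -0.015, 0.594, 0, 0, 0, 50, -0.014, -0.015, 0.594, 0, 0, 0, 50, -0.014, -0.015, 0.594, 0, 0, 0, 0, -0.014, -0.015, 0.594, 0, 0, 0, 0, -0.014, -0.015, 0.594, 0, 0, 0, 0, -0.014, -0.015, 0.594, 0, 0, 0, 0, -0.014, -0.015, 0.594, 0, 0, 0, 0, -0.014, -0.015, 0.594, 0, 0, 0, 0]
}}

```text
time_s: 5.08
tcp_pos: [0.5283, -0.2419, 0.0946]
orientation: [0.001, 0.149, 0.989, -0.0]
force: [-0.4, 1.2, 4.6]
finger_gap: 0.0189
finger_force: 30.0
```

Emit:
{"op": "drive_tool", "data": {
  "moves": [0, 0, -0.12, 0, 0, 0, 0, 0, 0, -0.25, 0, 0, 0, 0, 0, 0, -0.4, 0, 0, 0, 0, 0.0, 0.05, -0.5, 0, 0, 0, 0, 0.03, 0.2, -0.5, 0, 0, 0, 0, 0.03, 0.4, -0.5, 0, 0, 0, 0, 0.03, 0.6, -0.5, 0, 0, 0, 0, 0.03, 0.6, -0.5, 0, 0, 0, 0]
}}

```text
time_s: 5.75
tcp_pos: [0.5582, -0.1194, 0.1934]
orientation: [0.0, 0.147, 0.989, 0.002]
force: [0.1, 0.3, -2.8]
finger_gap: 0.0192
finger_force: 30.0
```

Emit:
{"op": "drive_tool", "data": {
  "moves": [0.03, 0.2, 0, 0, 0, 0, 0, 0.03, 0.4, 0, 0, 0, 0, 0, 0.035, 0.57, 0, 0, 0, 0, 0, 0.035, 0.57, 0, 0, 0, 0, 0, 0.035, 0.57, 0, 0, 0, 0, 0]
}}

```text
time_s: 6.17
tcp_pos: [0.5839, -0.0127, 0.1929]
orientation: [-0.0, 0.147, 0.989, -0.0]
force: [-0.7, 0.3, -1.6]
finger_gap: 0.0192
finger_force: 30.0
```

```bash
python3 - <<'E'
from h import *
s,p,R=tcp();c=calibration("wrist");print(p,s["time_s"],s["finger_gap"],s["force"],R.as_matrix().round(3).tolist())
w=snapshot("wrist");cv2.imwrite("pics/w2.png",w)
print(proj(c,np.array([.527,.003,.057])),proj(c,p-[0,0,.069]))
E
```

```text
[ 0.58387032 -0.01268604  0.19288491] 6.1667 0.01920344124237376 [-0.69402777  0.34006985 -1.64196459] [[-0.957, 0.291, -0.001], [0.291, 0.957, -0.0], [0.001, -0.001, -1.0]]
[277.87706386 123.30231737] [279.95408495 233.49032004]
```

View pics/w2.png

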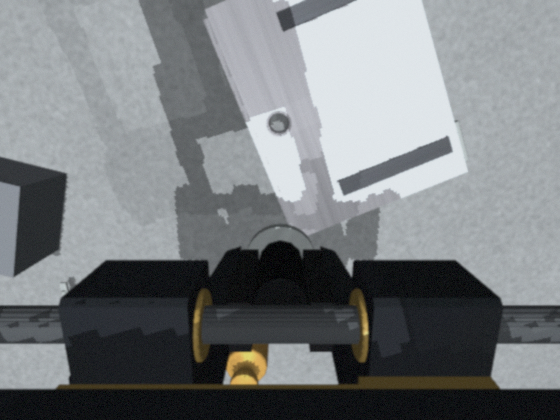

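The lid hole is at (279,123), against a predicted (278,123). The collar's far rim is at (281,225), and it spans columns 248–313. Next I'll refine the hole and the pin's offset in the hand.

```bash
python3 - <<'E'
from h import *
s,p,R=tcp();c=calibration("wrist");w=cv2.imread("pics/w2.png").max(2)
n,l,st,ce=cv2.connectedComponentsWithStats((w[105:142,260:300]<150).astype(np.uint8))
for i in range(1,n):
    if st[i][4]>60: print(st[i]+[260,105,0,0,0],ce[i]+[260,105])
print("hole",ray(c,279,123,.057))
a=np.linspace(0,2*np.pi,200)
for zc in(-.0296,-.0346):
  for dx in(-.003,0,.003):
    q=np.array([proj(c,p+R.apply([dx+.016*np.cos(t),.016*np.sin(t),-zc])) for t in a]); print(zc,dx,q[:,1].min().round(1),q[:,0].min().round(1),q[:,0].max().round(1))
# actual rim
print(w[218:236,275:290:5].T.tolist())
print(go([.527,.003,p[2]]))
E
```

```text
[268 113  23  21 293] [279.49829352 122.3105802 ]
hole [0.52675008 0.00267987 0.057     ]
-0.0296 -0.003 234.9 245.4 314.2
-0.0296 0 228.6 245.3 314.4
-0.0296 0.003 222.2 245.1 314.6
-0.0346 -0.003 231.3 246.4 313.3
-0.0346 0 225.2 246.3 313.4
-0.0346 0.003 219.0 246.1 313.6
[[120, 120, 114, 116, 119, 110, 88, 73, 89, 133, 142, 132, 120, 120, 119, 120, 120, 117], [116, 116, 115, 114, 111, 98, 83, 75, 85, 115, 123, 121, 118, 117, 119, 118, 121, 123], [121, 122, 121, 115, 115, 106, 83, 74, 81, 103, 121, 123, 125, 126, 127, 124, 128, 124]]
[ 0.295 -0.002  0.   ]
```

Emit:
{"op": "drive_tool", "data": {
  "moves": [0.15, 0, 0, 0, 0, 0, 0, 0.25, 0, 0, 0, 0, 0, 0, 0.292, 0, 0.0, 0, 0, 0, 0, 0.292, 0, 0.1, 0, 0, 0, 0, 0.292, 0, 0.2, 0, 0, 0, 0, 0.292, 0, 0.28, 0, 0, 0, 0, 0.292, 0, 0.31, 0, 0, 0, 0, 0.292, 0, 0.34, 0, 0, 0, 0, 0.292, 0, 0.36, 0, 0, 0, 0, 0.292, 0, 0.36, 0, 0, 0, 0]
}}

```text
time_s: 7.05
tcp_pos: [0.5282, 0.0028, 0.1211]
orientation: [-0.0, 0.149, 0.989, -0.0]
force: [-0.2, 0.5, -0.2]
finger_gap: 0.0192
finger_force: 30.0
```

Emit:
{"op": "drive_tool", "data": {
  "moves": [0, 0, 0.03, 0, 0, 0, 0, 0, 0, 0.06, 0, 0, 0, 0, 0, 0, 0.09, 0, 0, 0, 0, 0, 0, 0.11, 0, 0, 0, 0, 0, 0, 0.13, 0, 0, 0, 0, 0, 0, 0.13, 0, 0, 0, 0]
}}

```text
time_s: 7.55
tcp_pos: [0.5274, 0.0034, 0.0942]
orientation: [-0.001, 0.149, 0.989, -0.0]
force: [0.4, 0.4, -2.0]
finger_gap: 0.0187
finger_force: 30.0
```

Emit:
{"op": "drive_tool", "data": {
  "moves": [0, 0, 0.01, 0, 0, 0, 0, 0, 0, 0.02, 0, 0, 0, 0, 0, 0, 0.03, 0, 0, 0, 0, 0, 0, 0.035, 0, 0, 0, 0, 0, 0, 0.035, 0, 0, 0, 0, 0, 0, 0.035, 0, 0, 0, 0]
}}

```text
time_s: 8.05
tcp_pos: [0.5285, 0.0031, 0.0887]
orientation: [0.0, 0.149, 0.989, -0.0]
force: [-0.1, -0.7, 2.2]
finger_gap: 0.0189
finger_force: 30.0
```

Emit:
{"op": "drive_tool", "data": {
  "moves": [0, 0, 0.006, 0, 0, 0, 0, 0, 0, 0.012, 0, 0, 0, 0, 0, 0, 0.015, 0, 0, 0, 0, 0, 0, 0.015, 0, 0, 0, 0, 0, 0, 0.015, 0, 0, 0, 0]
}}

```text
time_s: 8.47
tcp_pos: [0.5287, 0.0029, 0.0866]
orientation: [0.001, 0.149, 0.989, -0.0]
force: [-3.3, -2.2, 9.5]
finger_gap: 0.0188
finger_force: 30.0
```

Emit:
{"op": "drive_tool", "data": {
  "moves": [0, 0, 0.005, 0, 0, 0, 0, 0, 0, 0.01, 0, 0, 0, 0, 0, 0, 0.01, 0, 0, 0, 0, 0, 0, 0.01, 0, 0, 0, 0]
}}

```text
time_s: 8.8
tcp_pos: [0.5289, 0.0029, 0.0863]
orientation: [0.0, 0.149, 0.989, -0.0]
force: [-8.6, -1.7, 21.4]
finger_gap: 0.0191
finger_force: 30.0
```

```bash
python3 - <<'E'
from h import *
s,p,R=tcp();print(p,s["force"])
cv2.imwrite("pics/s3.png",cv2.resize(snapshot("side")[170:330,200:400],(800,600)[:2] if 0 else (750,600),interpolation=cv2.INTER_CUBIC))
E
```

```text
[0.5288607  0.00288317 0.08628964] [-8.64556045 -1.72422314 21.40518178]
```

View pics/s3.png

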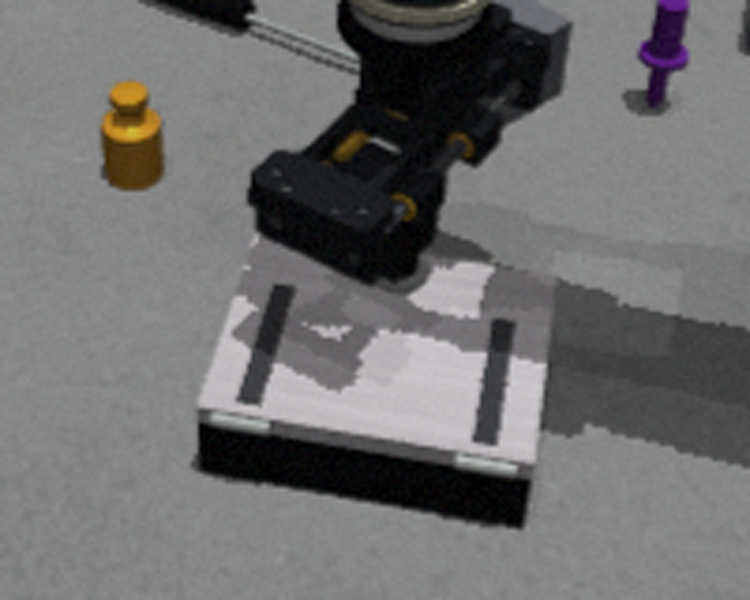

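The picture shows the lid lying flat, with the pin's collar on it and nothing else touching it. Force rose sharply with almost no further travel, at the shut height, so the lid is on its stop. I'll ease off the sideways load and check that it holds.

Emit:
{"op": "drive_tool", "data": {
  "moves": [0.003, 0, 0, 0, 0, 0, 0, 0.005, 0, 0, 0, 0, 0, 0, 0.005, 0, 0, 0, 0, 0, 0, 0.005, 0, 0, 0, 0, 0, 0, 0.005, 0, 0, 0, 0, 0, 0, 0.005, 0, 0, 0, 0, 0, 0]
}}

```text
time_s: 9.35
tcp_pos: [0.5288, 0.0029, 0.0864]
orientation: [0.002, 0.149, 0.989, -0.0]
force: [-6.4, -3.0, 18.9]
finger_gap: 0.0189
finger_force: 30.0
```

Stable at about 19 N down, well above the 6–9 N needed and under the 40 N limit. Handing in.

```bash
python3 -c "
from workcell import arm
print(arm.sign_off())"
```

```text
the job is handed in; nothing more can be done
None
```

The job is handed in at about 9.4 s: the lid is shut and the locking pin is through it into the base, with the gripper still holding the handle and pressing down at about 19 N; the weight and screwdriver were not touched.

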